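# Clear the dissecting tray: forceps and specimen jars to their bins

## Task

Clear up the blue dissecting tray: lay the pair of forceps flat in the bin that already holds another pair, and stand both glass jars upright on the floor of the bin that already holds a jar. Set the jars down without dropping or tipping any of them, keep what is already in the bins there, the jar standing, and leave the hand lens where it lies.

Things in the scene. Friction and masses are not known exactly. Their poses are not given: they have to be found in the camera images.
- tray: Blue plastic dissecting tray, fixed to the bench, 300 x 360 mm, floor 4 mm thick, rim 14 mm high. Origin: centre of its underside on the bench; x along the 300 mm side (roughly away from the robot), y along the 360 mm side. One pair of forceps, two jars and a hand lens rest on its floor side by side in any order, in a row along y about 87 mm apart; the forceps and the lens lie roughly along x.
- forceps: Stainless forceps (tweezers) lying flat on their side, a rigid piece 142 mm long, 18 mm wide across the two blades over the middle 40 mm (the place to grip, 12 mm high), narrowing to 8 mm at both ends; 30 to 60 g. Origin: on the underside at the middle of the length; x runs along the length from the joined end to the tips, y across the blades, z up. On the tray at the start.
- jar_1: Closed glass specimen jar with black cap and blank paper label, standing upright, round, 50 mm diameter, 64 mm tall with its cap; 90 to 155 g. Origin: centre of the underside; z up along its axis. On the tray at the start.
- jar_2: Closed glass specimen jar with black cap and blank paper label, standing upright, round, 50 mm diameter, 64 mm tall with its cap; 90 to 155 g. Origin: centre of the underside; z up along its axis. On the tray at the start.
- bin_forceps: Open grey plastic bin, fixed to the bench, 240 x 160 x 45 mm high outside, walls and floor 5 mm thick (inside 230 x 150 mm, 40 mm deep). Origin: centre of its underside on the bench; x along the 240 mm side, y along the 160 mm side, z up. The two bins look alike and stand one at the left and one at the right of the tray, either way round. This one already holds a pair of forceps.
- bin_jars: Open grey plastic bin, fixed to the bench, 240 x 160 x 45 mm high outside, walls and floor 5 mm thick (inside 230 x 150 mm, 40 mm deep). Origin: centre of its underside on the bench; x along the 240 mm side, y along the 160 mm side, z up. The two bins look alike and stand one at the left and one at the right of the tray, either way round. This one already holds a standing jar.
- forceps_kept: Stainless forceps (tweezers) lying flat on their side, a rigid piece 142 mm long, 18 mm wide across the two blades over the middle 40 mm (the place to grip, 12 mm high), narrowing to 8 mm at both ends; 30 to 60 g. Origin: on the underside at the middle of the length; x runs along the length from the joined end to the tips, y across the blades, z up. Already in the forceps bin, lying lengthwise near the +y long wall (its centre at y = 40 to 53 mm in the bin's frame).
- jar_kept: Closed glass specimen jar with black cap and blank paper label, standing upright, round, 50 mm diameter, 64 mm tall with its cap; 90 to 155 g. Origin: centre of the underside; z up along its axis. Already in the jar bin, standing towards its +x end (at x = 60 to 80 mm, y = -20 to 20 mm in the bin's frame).
- magnifier: Hand lens with a black rim and handle, 146 mm long, rim 62 mm across, 10 mm thick, lying on the tray; to be left alone. Origin: underside, near the middle of the length; x from the handle towards the lens.
There are look-alikes about, which are no part of the job. Leave any yellow look-alike of the jar_1 alone.

How it is judged:
At the end, for the whole second after the job is handed in: Both forceps lie level (17 degrees) in the forceps bin, origins inside its walls and under 40 mm high; all three jars stand on the jar bin's floor, upright within 6 degrees, axes within 100 x 60 mm of its centre; all at rest. Hand lens within 50 mm of its start (x of forceps in the frame of bin_forceps between -0.113 and 0.113 m and y of forceps in the frame of bin_forceps between -0.073 and 0.073 m and z of forceps in the frame of bin_forceps between -0.01 and 0.04 m and angle between forceps's own x axis and vertical between 1.27 and 1.87 rad and linear speed of each of forceps, forceps_kept, jar_1, jar_2, jar_kept below 0.02 m/s and x of forceps_kept in the frame of bin_forceps between -0.113 and 0.113 m and y of forceps_kept in the frame of bin_forceps between -0.073 and 0.073 m and z of forceps_kept in the frame of bin_forceps between -0.01 and 0.04 m and angle between forceps_kept's own x axis and vertical between 1.27 and 1.87 rad and x of jar_1 in the frame of bin_jars between -0.1 and 0.1 m and y of jar_1 in the frame of bin_jars between -0.06 and 0.06 m and z of each of jar_1, jar_2, jar_kept in the frame of bin_jars below 0.012 m and angle between each of jar_1, jar_2, jar_kept's own z axis and vertical below 0.1 rad and x of jar_2 in the frame of bin_jars between -0.1 and 0.1 m and y of jar_2 in the frame of bin_jars between -0.06 and 0.06 m and x of jar_kept in the frame of bin_jars between -0.1 and 0.1 m and y of jar_kept in the frame of bin_jars between -0.06 and 0.06 m and distance of magnifier from where it was at the start of the episode below 0.05 m); the robot touches nothing.
It fails at once if a glass jar is tipped over (more than 45 degrees) (angle between any of jar_1, jar_2, jar_kept's own z axis and vertical above 0.785 rad).
It fails at once if a glass jar is let fall (moves downward free of the fingers faster than 0.8 m/s, a drop of more than 30 mm) ((linear speed of jar_1 above 0.8 m/s and contact force between the fingers and jar_1 below 0.1 N) or (linear speed of jar_2 above 0.8 m/s and contact force between the fingers and jar_2 below 0.1 N) or (linear speed of jar_kept above 0.8 m/s and contact force between the fingers and jar_kept below 0.1 N)).
It fails at once if the hand lens is shifted by more than 50 mm (distance of magnifier from where it was at the start of the episode above 0.05 m).
It also fails if it takes over 64 s, if anything falls off the work surface, if the arm or the gripper's body presses on something with over 40 N, if the wrist force passes 120 N, or if a joint passes its speed limit or range.

## Robot

A 6-joint arm with a two-finger parallel gripper is mounted at the origin on the work surface. World frame = base frame: x ahead of the robot, y to its left, z up, the work surface at z = 0. Lengths are in m, angles in rad, forces in N, time in s.
With the tool pointing down it reaches from about 0.2 to 0.875 m from the base axis. Payload 3.4 kg.
Tool frame: the origin (TCP) lies midway between the tips of the shut fingers; the grasp point (between the pads) lies 19 mm behind it; z points along the fingers, y is the direction in which the jaws open and shut (so a half turn about z gives the same grasp; the last joint's range is limited). The gripper opens to 94 mm and grips with 3 to 60 N. Pads are 16 mm wide; open, the fingers measure 119 mm over their backs; the gripper's body (75 mm by 177 mm) begins 78 mm behind the grasp point.
Start: joints at [-1.292, 0.276, 1.505, -0, 1.361, -0.121], TCP at [0.224, -0.53, 0.205] pointing down, gripper open.
Joint ranges: [-2.89, 2.89], [-0.75, 2.08], [0.22, 2.7], [-1.18, 4.32], [0.11, 2.71], [-2.7, 2.7]. Speed limits (rad/s): [2.57, 2.57, 3.14, 3.14, 3.14, 3.14].

## Interface

Orientations are given as a 3x3 rotation matrix whose columns are the frame's x, y, z axes.
In Python, from bench import bot gives the robot as it stands. The module is installed in compiled form; this text tells all that it offers.
- The arm moves only by the tool send_rows, never from a script. Its argument "commands" is a list of rows, each a list of 7 numbers: the turn, a rotation vector about the world's x, y, z in degrees, then the shift along the world's x, y, z in mm, then the opening, from -1 (shut) to 1 (fully open). A call has 1 to 20 rows; each row is the pose to reach, as a shift and turn from the pose commanded when the call began; what a row does not reach only later rows make up. A row lasts 1/12 s, in which the tool goes at most 41.7 mm and 7.16 degrees, less where a joint would pass 70% of its speed; a pose out of reach is approached as far as the arm can. A call with a gripper value outside its range is refused whole. The fingers move at their own pace and stop on an object; the grip force is fixed at half the most. Time passes only in rows, so rows that repeat a pose let the fingers close. It gives the time, the measured TCP pose, the force and the opening at its end, in the units of the state.
- bot.state(): the state, without advancing time (a new reading comes with each control period).
- bot.capture(name): name is "side" or "top" or "wrist"; returns a dict with "frame" (400x640x3 uint8, red, green, blue), "vertical_fov" (degrees; the focal length in pixels is half the picture's height over the tangent of half this angle, whatever the lens; pixels are square), "cx", "cy" (the principal point, pixels), "position" and "attitude" of the camera in the world. Camera axes: x right, y up, looking along -z (the intrinsics and any distortion apply to the point x, -y, -z); pixel columns grow to the right and rows downward; lengths in m; the calibration is good to about 2 mm. A picture is of the moment at which its call begins. There is no depth.
- bot.job_done(): hands the job in, once; it reports no verdict.
The state is a dict: "t": time; "q": joint angles; "dq": joint speeds; "tau": joint torques, N m; "ee_pos": TCP position; "orientation": TCP orientation; "ft_force": force on the tool from outside, world axes, zero at the start; "wrist_torque": the same for the moment, N m; "gripper_width": finger opening in m.
Only numpy, scipy, OpenCV 4.12 (cv2) and the standard library are available. Lean on these libraries where they do the work, as an engineer would, in place of code of your own. Each camera call takes 0.05 s, during which the arm holds its last target.

## Working session

There is one attempt and no reset: what is moved stays moved. The work goes in short steps, Python scripts to look and compute and a tool call to move; the robot and the scene stay as the last step left them, time stands still between calls to the robot, and variables do not carry over. Pictures are saved under pics/ and viewed, and the job is handed in when it is done.

Besides the shell and the picture viewer there is one more tool, called after ">>>" as name(argument=value, ...), one argument or row to a line, values as JSON. send_rows: Moves the arm, as the interface text tells. Its arguments: {"type":"object","properties":{"commands":{"type":"array","items":{"type":"array","items":{"type":"number"}}}},"required":["commands"]}

```bash
mkdir -p pics; cat > h.py <<'E'
from bench import bot
import numpy as np, cv2
def cap(n,fn):
    c=bot.capture(n); cv2.imwrite('pics/'+fn,cv2.cvtColor(c['frame'],cv2.COLOR_RGB2BGR))
    np.savez('pics/'+fn+'.npz',**{k:v for k,v in c.items()}); return c
def ray(c,u,v,z):
    f=200/np.tan(np.radians(float(c['vertical_fov']))/2)
    d=np.array([(u-c['cx'])/f,-(v-c['cy'])/f,-1.]); d=np.array(c['attitude'])@d
    p=np.array(c['position']); return p+d*(z-p[2])/d[2]
def proj(c,P):
    f=200/np.tan(np.radians(float(c['vertical_fov']))/2)
    q=np.array(c['attitude']).T@(np.array(P)-c['position'])
    return c['cx']+f*q[0]/-q[2], c['cy']-f*q[1]/-q[2]
E
python3 - <<'E'
from h import *
for n in ['top','side','wrist']:
    c=cap(n,n+'0.png'); print({k:v for k,v in c.items() if k!='frame'})
print(bot.state())
E
```

```text
{'vertical_fov': 49.8713591574759, 'cx': 320.33091820325177, 'cy': 195.87445591877577, 'position': array([0.37543079, 0.03655903, 1.3506516 ]), 'attitude': array([[-0.02072848,  0.98472478, -0.17287982],
       [-0.99971494, -0.01836563,  0.01525616],
       [ 0.01184807,  0.17314677,  0.98482477]])}
{'vertical_fov': 42.84310467031842, 'cx': 317.4412353033552, 'cy': 198.70735124021652, 'position': array([0.09934917, 0.9702688 , 0.65925996]), 'attitude': array([[-0.86828749,  0.2528673 , -0.42677272],
       [-0.49578858, -0.41384181,  0.76349764],
       [ 0.01644719,  0.87452449,  0.48470239]])}
{'vertical_fov': 68.50810924343268, 'cx': 316.68281524090025, 'cy': 206.22880518758322, 'position': array([ 0.28965285, -0.50246409,  0.38441099]), 'attitude': array([[ 3.89901309e-01,  8.91856777e-01,  2.29278126e-01],
       [-9.20856342e-01,  3.77825954e-01,  9.62867909e-02],
       [-7.53199784e-04, -2.48674562e-01,  9.68586803e-01]])}
{'t': 0.15, 'q': array([-1.29202685e+00,  2.76467344e-01,  1.50580262e+00, -5.37367626e-06,
        1.36066495e+00, -1.21005275e-01]), 'dq': array([ 1.01536413e-03, -6.76711718e-05, -3.78042120e-03, -6.94726447e-04,
        7.39527650e-04, -3.89052305e-04]), 'tau': array([ 2.33762199e-03, -4.04920685e+01, -2.37433004e+01,  7.02068908e-02,
        3.15077521e-02, -8.51939080e-05]), 'ee_pos': array([ 0.22367721, -0.52928243,  0.20480921]), 'orientation': array([[ 9.21148279e-01,  3.89211650e-01, -3.74406432e-04],
       [ 3.89211798e-01, -9.21147390e-01,  1.28899682e-03],
       [ 1.56809072e-04, -1.33308061e-03, -9.99999099e-01]]), 'ft_force': array([-0.80978932, -0.52011085,  0.6583939 ]), 'wrist_torque': array([ 0.00126159, -0.01028208, -0.02503838]), 'gripper_width': 0.09424077587253991}
```

View pics/top0.png

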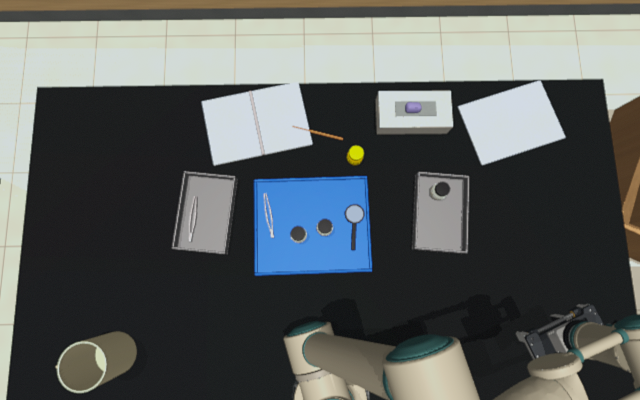

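View pics/side0.png

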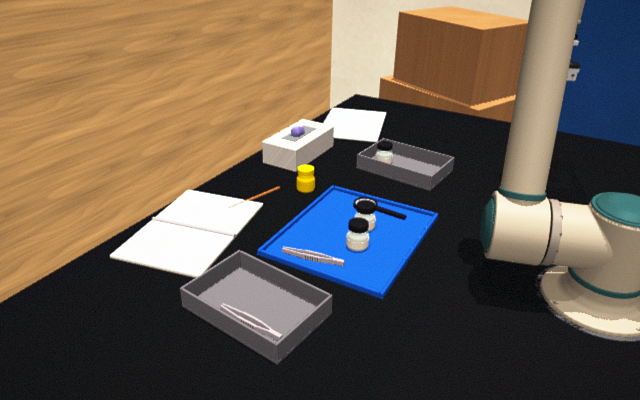

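View pics/wrist0.png

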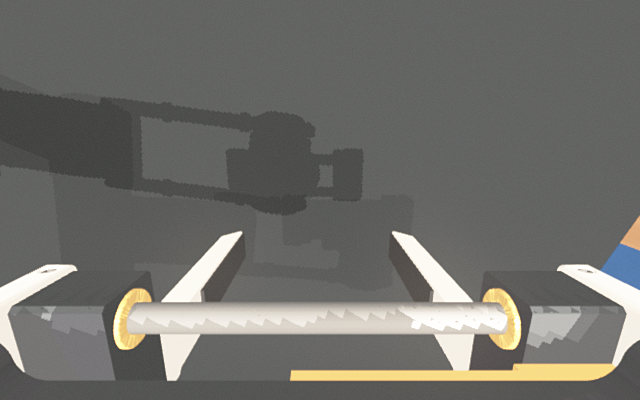

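The top picture shows the forceps bin on the left (205,212) and the jar bin on the right (441,212). On the tray are the forceps (268,215), jars (299,234) and (325,227), and the lens (354,225). The yellow jar sits outside the tray. I'll zoom in to measure.

```bash
python3 - <<'E'
import cv2
im=cv2.imread('pics/top0.png')
cv2.imwrite('pics/t_tray.png',cv2.resize(im[165:285,240:390],None,fx=5,fy=5,interpolation=cv2.INTER_CUBIC))
a=cv2.resize(im[165:260,165:245],None,fx=5,fy=5,interpolation=cv2.INTER_CUBIC)
b=cv2.resize(im[165:260,400:480],None,fx=5,fy=5,interpolation=cv2.INTER_CUBIC)
cv2.imwrite('pics/t_bins.png',cv2.hconcat([a,b]))
E
```

```text
(no output)
```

View pics/t_tray.png

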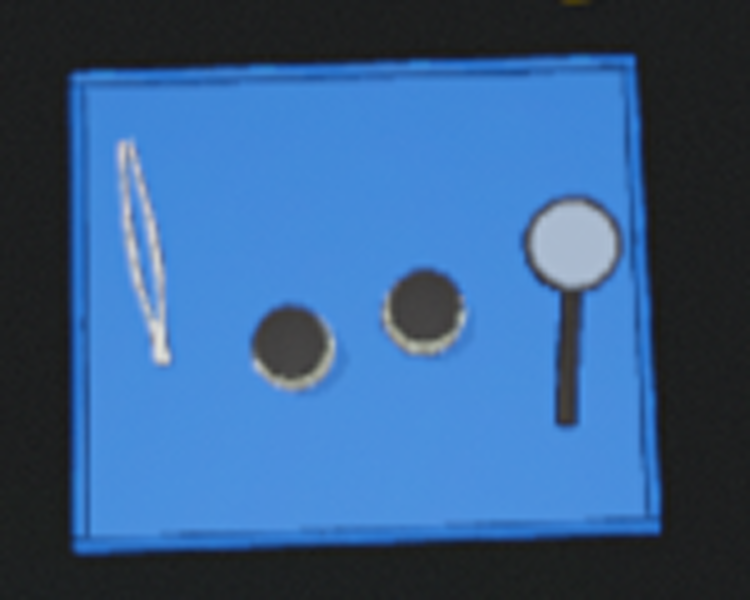

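View pics/t_bins.png

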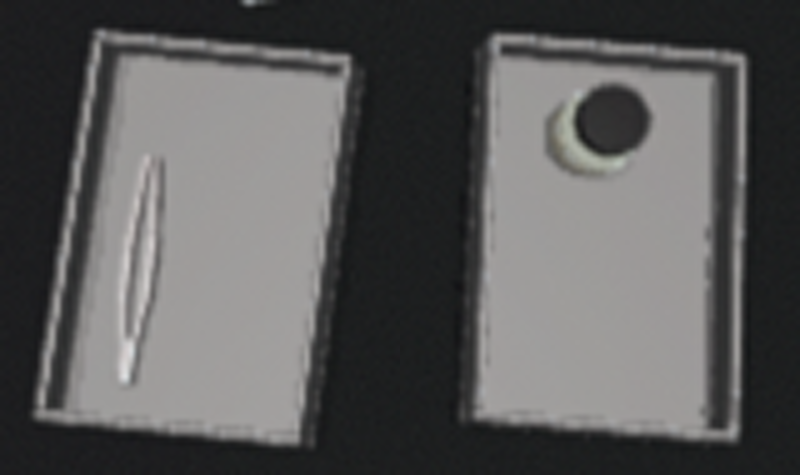

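```bash
cat >> h.py <<'E'
def load(fn): return dict(np.load('pics/'+fn+'.npz'))
E
python3 - <<'E'
from h import *
c=load('top0.png')
def P(x,y,ox,oy,z): return ray(c,(x+.5)/5-.5+ox,(y+.5)/5-.5+oy,z)
def rect(name,pts,ox,oy,z):
    Q=np.array([P(x,y,ox,oy,z) for x,y in pts]); print(name,'centre',Q.mean(0).round(4)); print(Q.round(4).tolist(),'sides',[np.linalg.norm(Q[i]-Q[i-1]).round(4) for i in range(4)])
    d=Q[0]-Q[3]+Q[1]-Q[2]; print(' yaw of long-up dir',np.degrees(np.arctan2(d[1],d[0])))
rect('tray',[(72,75),(633,56),(660,533),(75,550)],240,165,.014)
rect('binF',[(97,33),(355,57),(305,443),(37,415)],165,165,.045)
rect('binJ',[(90,35),(347,55),(337,440),(70,418)],400,165,.045)
for n,x,y,z in [('jA',292,345,.068),('jB',425,306,.068),('tip',126,143,.012),('joint',162,360,.012),('lens',573,243,.012)]: print(n,P(x,y,240,165,z).round(4))
print('kept jar',P(213,120,400,165,.069).round(4))
for x,y in [(152,157),(126,383)]: print('keptF',P(x,y,165,165,.013).round(4))
E
```

```text
tray centre [0.5203 0.0446 0.014 ]
[[0.6664, 0.225, 0.014], [0.6723, -0.1316, 0.014], [0.3728, -0.1364, 0.014], [0.37, 0.2215, 0.014]] sides [np.float64(0.2964), np.float64(0.3567), np.float64(0.2995), np.float64(0.3579)]
 yaw of long-up dir 0.8088594524321413
binF centre [0.5631 0.3713 0.045 ]
[[0.6902, 0.4375, 0.045], [0.6721, 0.2777, 0.045], [0.4351, 0.3045, 0.045], [0.4551, 0.4654, 0.045]] sides [np.float64(0.2367), np.float64(0.1609), np.float64(0.2384), np.float64(0.1622)]
 yaw of long-up dir -6.615598315338269
binJ centre [ 0.5492 -0.356   0.045 ]
[[0.6759, -0.2889, 0.045], [0.6602, -0.4489, 0.045], [0.4222, -0.4236, 0.045], [0.4387, -0.2625, 0.045]] sides [np.float64(0.2387), np.float64(0.1608), np.float64(0.2393), np.float64(0.162)]
 yaw of long-up dir -6.212924933101047
jA [0.4877 0.0856 0.068 ]
jB [0.5095 0.0058 0.068 ]
tip [0.6223 0.191  0.012 ]
joint [0.4849 0.1685 0.012 ]
lens [ 0.5532 -0.0894  0.012 ]
kept jar [ 0.616  -0.3548  0.069 ]
keptF [0.6172 0.4101 0.013 ]
keptF [0.4756 0.422  0.013 ]
```

>>> send_rows(
  commands=[
    [0,0,-6,10,25,0,1],
    [0,0,-12,26,60,-10,1],
    [0,0,-18,42,100,-20,1],
    [0,0,-23,58,140,-30,1],
    [0,0,-23,75,180,-40,0.5],
    [0,0,-23,91,215,-50,0.5],
    [0,0,-23,107,253,-55,0.5],
    [0,0,-23,123,290,-55,0.5],
    [0,0,-23,139,328,-55,0.5],
    [0,0,-23,155,365,-55,0.5],
    [0,0,-23,171,402,-55,0.5],
    [0,0,-23,187,440,-55,0.5],
    [0,0,-23,203,477,-55,0.5],
    [0,0,-23,219,514,-55,0.5],
    [0,0,-23,235,550,-55,0.5],
    [0,0,-23,250,583,-55,0.5],
    [0,0,-23,260,605,-55,0.5],
    [0,0,-23,264,615,-55,0.5],
    [0,0,-23,264,615,-55,0.5],
  ],
)

```text
t: 1.73
ee_pos: [0.4882, 0.0869, 0.1501]
orientation: [[1.0, 0.001, -0.0], [0.001, -1.0, 0.0], [-0.0, -0.0, -1.0]]
ft_force: [-0.1, -0.1, 0.0]
gripper_width: 0.0704
```

```bash
python3 - <<'E'
from h import *
c=cap('wrist','w1.png'); cap('side','s1.png')
s=bot.state(); print(s['t'],s['ee_pos'],s['orientation'],s['gripper_width'],s['q'])
for P in [(.4877,.0856,.068),(.5095,.0058,.068),(.4877,.0856,.004),(.5095,.0058,.004),(.6223,.191,.012),(.4849,.1685,.012)]: print(proj(c,P))
E
```

```text
1.8333 [0.48702502 0.08453356 0.15015654] [[ 0.99999836 -0.00105456 -0.00147486]
 [-0.00105629 -0.99999875 -0.00117482]
 [-0.00147362  0.00117638 -0.99999822]] 0.07068224068916286 [ 3.18940136e-02  1.95619935e-01  1.75982965e+00 -1.21530960e-03
  1.18765489e+00  1.60420094e+00]
(np.float64(316.721456004663), np.float64(211.3833003839464))
(np.float64(404.8218360044802), np.float64(188.37158977705198))
(np.float64(316.68235803080546), np.float64(196.39708470228635))
(np.float64(388.14173981073725), np.float64(177.4880788815378))
(np.float64(211.0340596122611), np.float64(65.73475754100397))
(np.float64(242.0806566284618), np.float64(200.26131629819838))
```

View pics/w1.png

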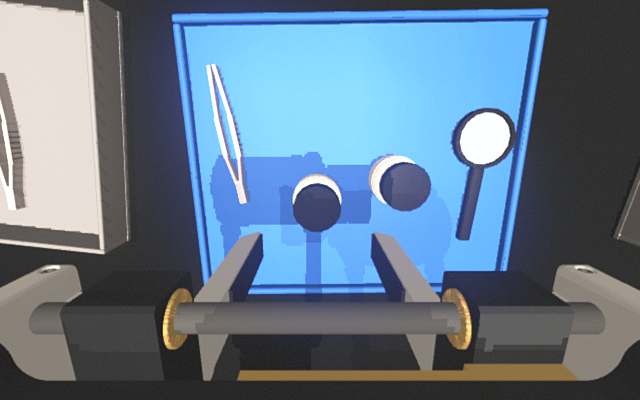

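View pics/s1.png

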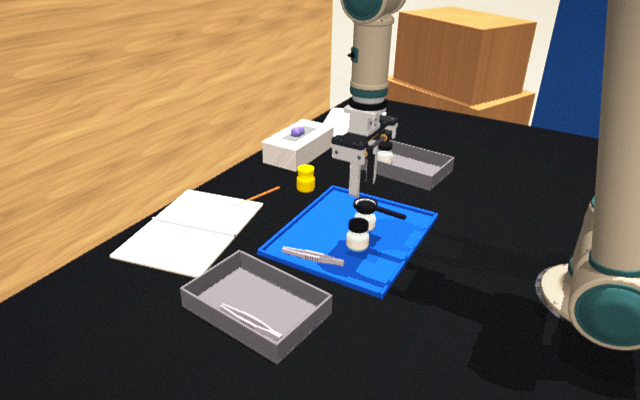

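```bash
python3 - <<'E'
from h import *
s=bot.state()
c=load('s1.png'); print('tcp in side',proj(c,s['ee_pos']))
for P in [(.4877,.0856,.068),(.5095,.0058,.068),(.4877,.0856,.004),(.5095,.0058,.004),(.6223,.191,.012),(.4849,.1685,.012)]: print(np.round(proj(c,P),1))
def blobs(fn,x0,y0,x1,y1,z,th=75):
    c=load(fn); g=c['frame'][y0:y1,x0:x1].max(2); m=(g<th).astype(np.uint8)
    n,l,st,ce=cv2.connectedComponentsWithStats(m)
    for i in range(1,n):
        if st[i,4]>40: 
            u,v=ce[i]+[x0,y0]; print(fn,st[i],u.round(1),v.round(1),ray(c,u,v,z).round(4))
blobs('top0.png',285,215,340,250,.068)
blobs('w1.png',280,150,440,235,.068)
im=cv2.imread('pics/w1.png')[140:250,270:450]; cv2.imwrite('pics/w1z.png',cv2.resize(im,None,fx=4,fy=4))
im=cv2.imread('pics/s1.png')[120:290,240:420]; cv2.imwrite('pics/s1z.png',cv2.resize(im,None,fx=3.5,fy=3.5))
E
```

```text
tcp in side (np.float64(361.53556408876676), np.float64(189.63960341956587))
[358.9 222.6]
[365.2 204.8]
[357.3 246.5]
[363.6 227.8]
[282.1 248.8]
[341.8 262.6]
top0.png [ 34   5  12  13 129] 324.5 226.0 [0.509  0.0061 0.068 ]
top0.png [  6  12  14  13 134] 297.5 233.1 [0.4892 0.0869 0.068 ]
```

View pics/w1z.png

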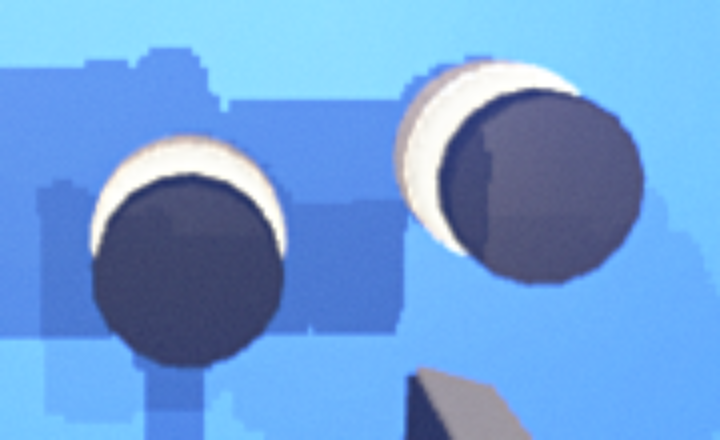

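View pics/s1z.png

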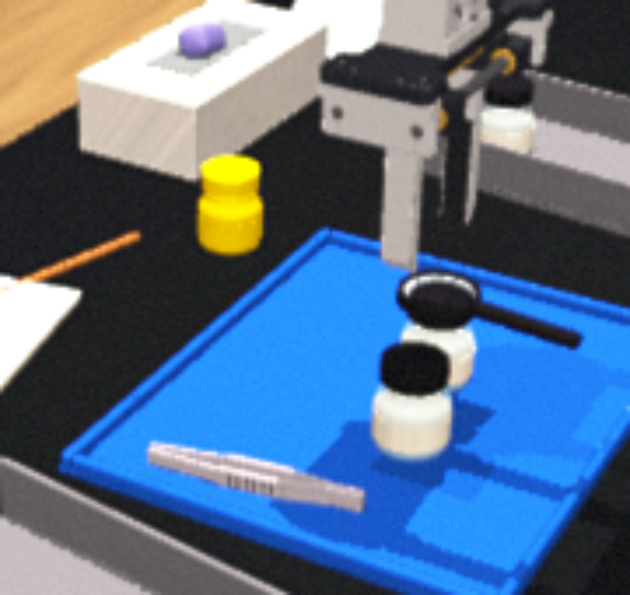

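Both estimates of the near jar agree to about 2 mm, and it's centred between the fingers. I'll descend and grip.

>>> send_rows(
  commands=[
    [0,0,0,2,0,-25,0.5],
    [0,0,0,2,0,-60,0.5],
    [0,0,0,2,0,-90,0.5],
    [0,0,0,2,0,-112,0.5],
    [0,0,0,2,0,-125,0.5],
    [0,0,0,2,0,-132,0.5],
    [0,0,0,2,0,-132,0.5],
    [0,0,0,2,0,-132,-0.2],
    [0,0,0,2,0,-132,-0.2],
    [0,0,0,2,0,-132,-0.2],
    [0,0,0,2,0,-132,-0.2],
    [0,0,0,2,0,-132,-0.2],
    [0,0,0,2,0,-132,-0.2],
  ],
)

```text
t: 2.92
ee_pos: [0.4907, 0.0854, 0.0196]
orientation: [[1.0, -0.001, 0.002], [-0.001, -1.0, -0.0], [0.002, 0.0, -1.0]]
ft_force: [0.1, -0.1, 7.1]
gripper_width: 0.0493
```

```bash
python3 - <<'E'
from h import *
c=cap('side','s2.png')
im=cv2.imread('pics/s2.png')[120:290,240:420]; cv2.imwrite('pics/s2z.png',cv2.resize(im,None,fx=3.5,fy=3.5))
E
```

```text
(no output)
```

View pics/s2z.png

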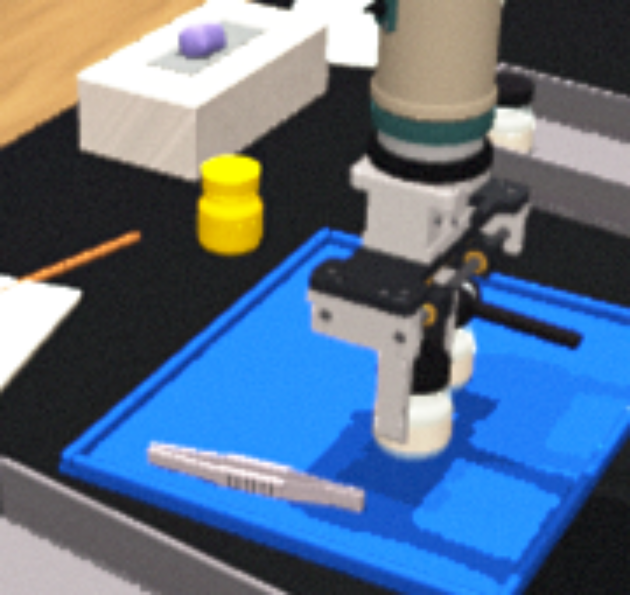

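>>> send_rows(
  commands=[
    [0,0,0,0,0,10,-0.2],
    [0,0,0,0,0,35,-0.2],
    [0,0,0,0,0,70,-0.2],
    [0,0,0,0,-5,105,-0.2],
    [0,0,0,0,-20,125,-0.2],
    [0,0,-1,-1,-45,132,-0.2],
    [0,0,-2,-3,-80,132,-0.2],
    [0,0,-3,-4,-120,132,-0.2],
    [0,0,-4,-5,-160,132,-0.2],
    [0,0,-5,-6,-200,132,-0.2],
    [0,0,-6,-8,-240,132,-0.2],
    [0,0,-6,-10,-280,132,-0.2],
    [0,0,-6,-11,-320,132,-0.2],
    [0,0,-6,-12,-357,132,-0.2],
    [0,0,-6,-13,-390,132,-0.2],
    [0,0,-6,-14,-413,132,-0.2],
    [0,0,-6,-15,-427,130,-0.2],
    [0,0,-6,-15,-433,120,-0.2],
    [0,0,-6,-15,-433,110,-0.2],
    [0,0,-6,-15,-433,110,-0.2],
  ],
)

```text
t: 4.63
ee_pos: [0.4731, -0.3449, 0.1254]
orientation: [[0.994, -0.106, -0.005], [-0.106, -0.994, 0.005], [-0.005, -0.005, -1.0]]
ft_force: [-0.3, 0.7, -1.8]
gripper_width: 0.0492
```

```bash
python3 - <<'E'
from h import *
c=cap('wrist','w3.png'); cap('top','t3.png')
s=bot.state(); print(s['t'],s['ee_pos'],s['gripper_width'],s['ft_force'])
im=cv2.imread('pics/t3.png')[150:300,380:530]; cv2.imwrite('pics/t3z.png',cv2.resize(im,None,fx=4,fy=4))
E
```

```text
4.7333 [ 0.47425328 -0.34532231  0.12732225] 0.04953946425332718 [-0.40933393  0.81587325 -1.87176034]
```

View pics/w3.png

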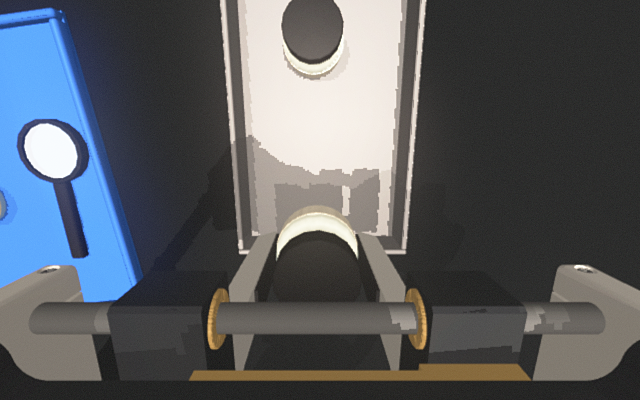

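View pics/t3z.png

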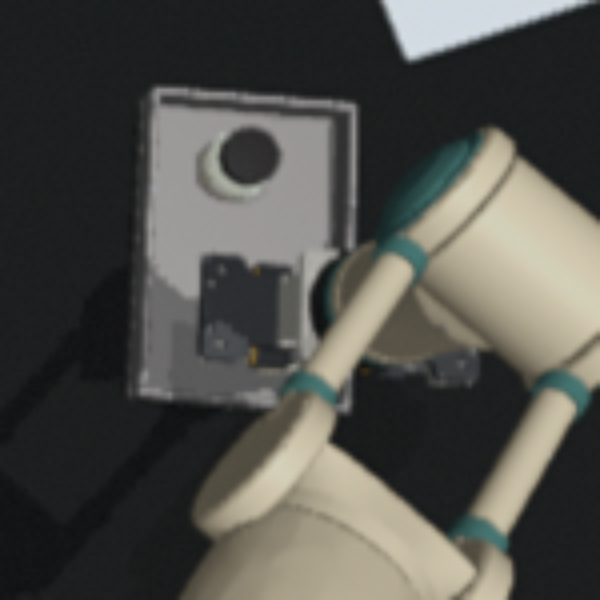

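The jar is held (49.5 mm wide) and lined up over the free end of the bin. I'll lower it gently, release and back out.

>>> send_rows(
  commands=[
    [0,0,0,0,0,-10,-0.2],
    [0,0,0,0,0,-35,-0.2],
    [0,0,0,0,0,-62,-0.2],
    [0,0,0,0,0,-84,-0.2],
    [0,0,0,0,0,-96,-0.2],
    [0,0,0,0,0,-102,-0.2],
    [0,0,0,0,0,-105,-0.2],
    [0,0,0,0,0,-107,-0.2],
    [0,0,0,0,0,-107,-0.2],
  ],
)

```text
t: 5.48
ee_pos: [0.4754, -0.3478, 0.022]
orientation: [[0.994, -0.106, 0.001], [-0.106, -0.994, -0.001], [0.001, 0.001, -1.0]]
ft_force: [-0.6, 0.1, -1.7]
gripper_width: 0.0498
```

>>> send_rows(
  commands=[
    [0,0,0,0,0,-1,-0.2],
    [0,0,0,0,0,-2,-0.2],
    [0,0,0,0,0,-2,-0.2],
  ],
)

```text
t: 5.73
ee_pos: [0.4755, -0.3482, 0.0207]
orientation: [[0.994, -0.106, 0.002], [-0.106, -0.994, -0.001], [0.002, 0.001, -1.0]]
ft_force: [-0.6, 0.6, 4.0]
gripper_width: 0.0494
```

>>> send_rows(
  commands=[
    [0,0,0,0,0,0,0.4],
    [0,0,0,0,0,0,0.4],
    [0,0,0,0,0,0,0.4],
    [0,0,0,0,0,0,0.4],
    [0,0,0,0,0,10,0.5],
    [0,0,0,0,0,35,0.5],
    [0,0,0,0,0,75,0.5],
    [0,0,0,0,0,112,0.5],
    [0,0,0,0,5,130,0.5],
  ],
)

```text
t: 6.48
ee_pos: [0.4767, -0.345, 0.1549]
orientation: [[0.994, -0.107, 0.006], [-0.107, -0.994, -0.006], [0.006, 0.005, -1.0]]
ft_force: [0.3, -0.9, 0.9]
gripper_width: 0.0707
```

```bash
python3 - <<'E'
from h import *
c=cap('wrist','w4.png')
s=bot.state(); print(s['t'],s['ee_pos'],s['gripper_width'],s['ft_force'])
E
```

```text
6.5333 [ 0.47772528 -0.34455083  0.15726097] 0.07055944912787498 [-0.46593584 -0.65629052  1.17238595]
```

View pics/w4.png

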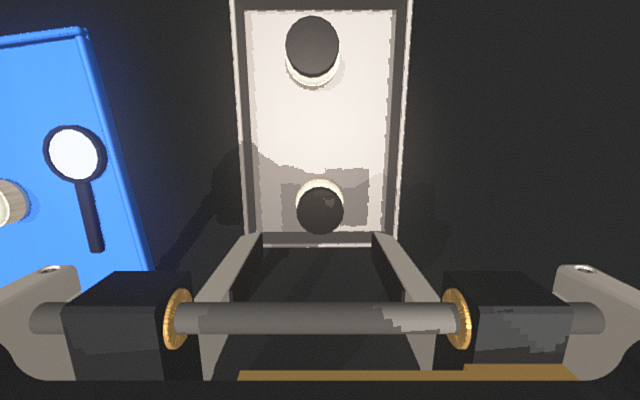

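The first jar stands in the bin at (320,210), with the kept jar at (312,45). Next is the second jar.

>>> send_rows(
  commands=[
    [0,0,2,2,20,1,0.5],
    [0,0,4,5,50,1,0.5],
    [0,0,6,9,90,1,0.5],
    [0,0,6,13,130,1,0.5],
    [0,0,6,17,170,1,0.5],
    [0,0,6,21,210,1,0.5],
    [0,0,6,25,248,1,0.5],
    [0,0,6,29,285,1,0.5],
    [0,0,6,33,315,1,0.5],
    [0,0,6,35,337,1,0.5],
    [0,0,6,36,348,1,0.5],
    [0,0,6,36,348,1,0.5],
    [0,0,6,36,348,1,0.5],
  ],
)

```text
t: 7.62
ee_pos: [0.5107, 0.0049, 0.1504]
orientation: [[1.0, -0.0, -0.0], [-0.0, -1.0, -0.001], [-0.0, 0.001, -1.0]]
ft_force: [-0.6, -0.3, 0.5]
gripper_width: 0.0706
```

```bash
python3 - <<'E'
from h import *
c=cap('wrist','w5.png')
s=bot.state(); print(s['t'],s['ee_pos'],s['gripper_width'],s['ft_force'])
print(proj(c,(.511,.0058,.068)))
E
```

```text
7.6667 [0.51073439 0.00430302 0.15040838] 0.07044487450931101 [-0.56487867  0.37221043 -0.28251459]
(np.float64(314.23387447153664), np.float64(210.39991568608266))
```

View pics/w5.png

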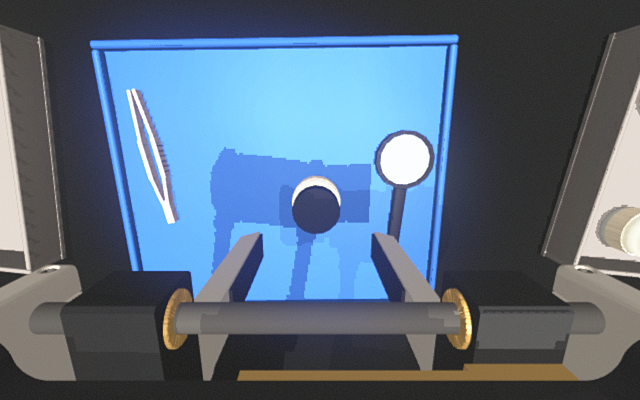

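>>> send_rows(
  commands=[
    [0,0,0,0,0,-25,0.5],
    [0,0,0,0,0,-60,0.5],
    [0,0,0,0,0,-90,0.5],
    [0,0,0,0,0,-112,0.5],
    [0,0,0,0,0,-125,0.5],
    [0,0,0,0,0,-132,0.5],
    [0,0,0,0,0,-132,0.5],
    [0,0,0,0,0,-132,-0.2],
    [0,0,0,0,0,-132,-0.2],
    [0,0,0,0,0,-132,-0.2],
    [0,0,0,0,0,-132,-0.2],
    [0,0,0,0,0,-132,-0.2],
    [0,0,0,0,0,-132,-0.2],
  ],
)

```text
t: 8.75
ee_pos: [0.5117, 0.0051, 0.0196]
orientation: [[1.0, -0.001, 0.002], [-0.001, -1.0, -0.001], [0.002, 0.001, -1.0]]
ft_force: [-0.7, -0.4, 6.2]
gripper_width: 0.0492
```

>>> send_rows(
  commands=[
    [0,0,0,0,0,10,-0.2],
    [0,0,0,0,0,35,-0.2],
    [0,0,0,0,0,70,-0.2],
    [0,0,0,0,-5,105,-0.2],
    [0,0,0,1,-20,125,-0.2],
    [0,0,-1,4,-45,132,-0.2],
    [0,0,-2,7,-80,132,-0.2],
    [0,0,-3,10,-120,132,-0.2],
    [0,0,-4,14,-160,132,-0.2],
    [0,0,-5,18,-200,132,-0.2],
    [0,0,-6,22,-240,132,-0.2],
    [0,0,-6,26,-280,132,-0.2],
    [0,0,-6,29,-315,132,-0.2],
    [0,0,-6,31,-340,132,-0.2],
    [0,0,-6,33,-355,130,-0.2],
    [0,0,-6,33,-360,120,-0.2],
    [0,0,-6,33,-360,110,-0.2],
    [0,0,-6,33,-360,110,-0.2],
  ],
)

```text
t: 10.25
ee_pos: [0.5419, -0.3517, 0.1253]
orientation: [[0.994, -0.106, -0.005], [-0.106, -0.994, 0.005], [-0.006, -0.005, -1.0]]
ft_force: [-0.2, 0.0, -1.0]
gripper_width: 0.0492
```

```bash
python3 - <<'E'
from h import *
c=cap('wrist','w6.png')
s=bot.state(); print(s['t'],s['ee_pos'],s['gripper_width'],s['ft_force'])
E
```

```text
10.3 [ 0.54242376 -0.35166592  0.12631925] 0.04890819181753499 [ 0.06736603  0.02802205 -1.02017798]
```

View pics/w6.png

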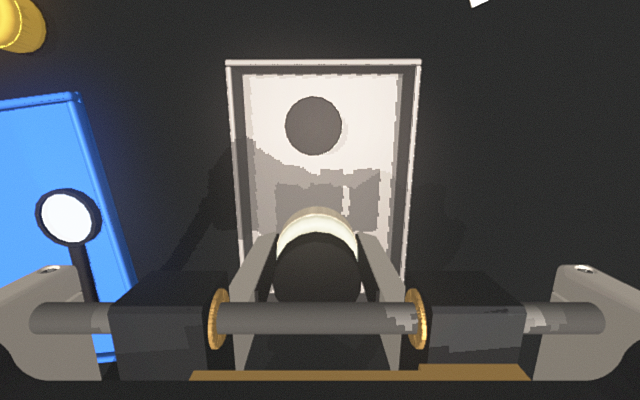

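>>> send_rows(
  commands=[
    [0,0,0,0,0,-10,-0.2],
    [0,0,0,0,0,-35,-0.2],
    [0,0,0,0,0,-62,-0.2],
    [0,0,0,0,0,-84,-0.2],
    [0,0,0,0,0,-96,-0.2],
    [0,0,0,0,0,-102,-0.2],
    [0,0,0,0,0,-105,-0.2],
    [0,0,0,0,0,-107,-0.2],
    [0,0,0,0,0,-108,-0.2],
    [0,0,0,0,0,-109,-0.2],
    [0,0,0,0,0,-109,-0.2],
  ],
)

```text
t: 11.22
ee_pos: [0.5446, -0.3553, 0.0207]
orientation: [[0.994, -0.106, 0.002], [-0.106, -0.994, -0.002], [0.002, 0.001, -1.0]]
ft_force: [1.5, 0.3, 0.6]
gripper_width: 0.049
```

>>> send_rows(
  commands=[
    [0,0,0,0,0,0,0.4],
    [0,0,0,0,0,0,0.4],
    [0,0,0,0,0,0,0.4],
    [0,0,0,0,0,0,0.4],
    [0,0,0,0,0,10,0.5],
    [0,0,0,0,0,35,0.5],
    [0,0,0,0,0,75,0.5],
    [0,0,0,0,0,112,0.5],
    [0,0,0,0,5,131,0.5],
  ],
)

```text
t: 11.97
ee_pos: [0.5457, -0.3519, 0.1562]
orientation: [[0.994, -0.107, 0.006], [-0.107, -0.994, -0.006], [0.007, 0.005, -1.0]]
ft_force: [0.7, -0.8, 0.6]
gripper_width: 0.0711
```

```bash
python3 - <<'E'
from h import *
c=cap('wrist','w7.png')
s=bot.state(); print(s['t'],s['ee_pos'],s['gripper_width'],s['ft_force'])
E
```

```text
12.0167 [ 0.5469431  -0.35136038  0.15904047] 0.07034167957079006 [0.75310636 0.20487651 2.28850312]
```

View pics/w7.png

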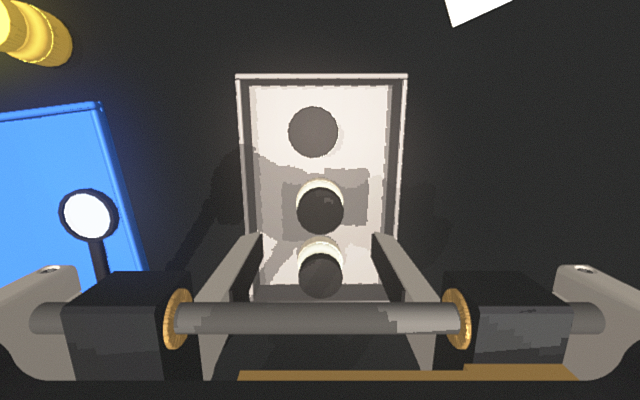

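All three jars stand in the bin. Next, the forceps: centre (0.5536, 0.180), yaw 9.3°.

>>> send_rows(
  commands=[
    [0,0,3,0,20,0,0.2],
    [0,0,6,1,50,0,0.0],
    [0,0,9,2,90,0,-0.1],
    [0,0,12,3,130,0,-0.1],
    [0,0,15,3,170,0,-0.1],
    [0,0,15,4,210,0,-0.1],
    [0,0,15,5,250,0,-0.1],
    [0,0,15,5,290,0,-0.1],
    [0,0,15,6,330,0,-0.1],
    [0,0,15,7,370,0,-0.1],
    [0,0,15,8,410,0,-0.1],
    [0,0,15,9,450,-5,-0.1],
    [0,0,15,10,485,-15,-0.1],
    [0,0,15,10,510,-25,-0.1],
    [0,0,15,10,524,-35,-0.1],
    [0,0,15,10,530,-40,-0.1],
    [0,0,15,10,530,-40,-0.1],
    [0,0,15,10,530,-40,-0.1],
  ],
)

```text
t: 13.52
ee_pos: [0.5537, 0.1792, 0.1102]
orientation: [[0.988, 0.155, -0.001], [0.155, -0.988, -0.001], [-0.001, 0.001, -1.0]]
ft_force: [-0.3, 0.1, 0.9]
gripper_width: 0.0423
```

```bash
python3 - <<'E'
from h import *
c=cap('wrist','w8.png')
s=bot.state(); print(s['t'],s['ee_pos'],s['gripper_width'],s['ft_force'])
for P in [(.6223,.191,.012),(.4849,.1685,.012)]: print(np.round(proj(c,P),1))
cv2.imwrite('pics/w8z.png',cv2.resize(cv2.imread('pics/w8.png')[50:330,200:440],None,fx=2.1,fy=2.1))
E
```

```text
13.5667 [0.55409009 0.17887904 0.11064047] 0.04240846725814614 [ 0.55614286 -0.37378617  0.09751689]
[314.1 132.8]
[315.3 271.3]
```

View pics/w8.png

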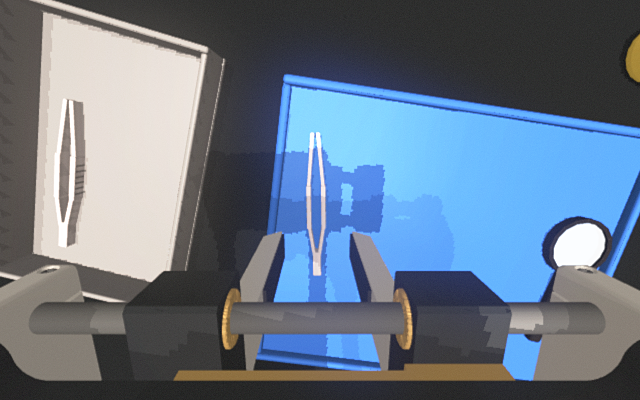

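The forceps are centred between the fingers and parallel to them. I'll descend with a narrower opening to clear the tray rim.

>>> send_rows(
  commands=[
    [0,0,0,0,0,-15,-0.36],
    [0,0,0,0,0,-40,-0.36],
    [0,0,0,0,0,-65,-0.36],
    [0,0,0,0,0,-84,-0.36],
    [0,0,0,0,0,-95,-0.36],
    [0,0,0,0,0,-100,-0.36],
    [0,0,0,0,0,-102,-0.36],
    [0,0,0,0,0,-102,-0.36],
    [0,0,0,0,0,-102,-1],
    [0,0,0,0,0,-102,-1],
    [0,0,0,0,0,-102,-1],
    [0,0,0,0,0,-102,-1],
    [0,0,0,0,0,-102,-1],
  ],
)

```text
t: 14.65
ee_pos: [0.5547, 0.1805, 0.0096]
orientation: [[0.988, 0.155, 0.002], [0.155, -0.988, 0.0], [0.002, 0.0, -1.0]]
ft_force: [-0.5, -0.3, 4.7]
gripper_width: 0.0173
```

>>> send_rows(
  commands=[
    [0,0,0,0,0,10,-1],
    [0,0,0,0,0,35,-1],
    [0,0,0,0,0,65,-1],
    [0,0,-3,0,6,85,-1],
    [0,0,-6,1,25,92,-1],
    [0,0,-9,2,55,92,-1],
    [0,0,-12,3,90,92,-1],
    [0,0,-15,4,122,92,-1],
    [0,0,-16,5,147,92,-1],
    [0,0,-16,6,161,92,-1],
    [0,0,-16,6,166,92,-1],
    [0,0,-16,6,166,92,-1],
    [0,0,-16,6,166,92,-1],
  ],
)

```text
t: 15.73
ee_pos: [0.5595, 0.3452, 0.1003]
orientation: [[0.992, -0.123, -0.001], [-0.123, -0.992, -0.001], [-0.001, 0.002, -1.0]]
ft_force: [-0.5, -0.1, -1.1]
gripper_width: 0.0172
```

```bash
python3 - <<'E'
from h import *
c=cap('wrist','w9.png')
s=bot.state(); print(s['t'],s['ee_pos'],s['gripper_width'],s['ft_force'])
E
```

```text
15.7833 [0.55960046 0.34481005 0.10037745] 0.017326722903324397 [ 0.01229121 -0.56795321 -0.91286468]
```

View pics/w9.png

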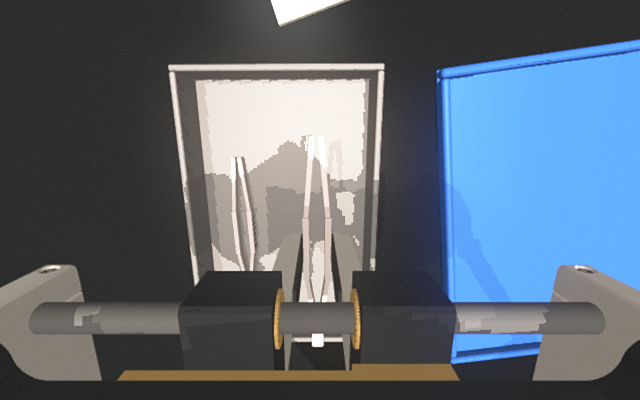

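The forceps are held over the free half of the bin, clear of the kept pair. I'll lower and release them.

>>> send_rows(
  commands=[
    [0,0,0,0,0,-10,-1],
    [0,0,0,0,0,-32,-1],
    [0,0,0,0,0,-56,-1],
    [0,0,0,0,0,-74,-1],
    [0,0,0,0,0,-83,-1],
    [0,0,0,0,0,-87,-1],
    [0,0,0,0,0,-89,-1],
    [0,0,0,0,0,-90,-1],
    [0,0,0,0,0,-91,-1],
    [0,0,0,0,0,-91,-1],
  ],
)

```text
t: 16.62
ee_pos: [0.5607, 0.3466, 0.0107]
orientation: [[0.992, -0.123, 0.002], [-0.123, -0.992, 0.001], [0.002, -0.001, -1.0]]
ft_force: [1.0, 0.7, -0.1]
gripper_width: 0.0175
```

>>> send_rows(
  commands=[
    [0,0,0,0,0,0,-0.35],
    [0,0,0,0,0,0,-0.35],
    [0,0,0,0,0,0,-0.35],
    [0,0,0,0,0,0,-0.35],
    [0,0,0,0,0,10,-0.35],
    [0,0,0,0,0,35,-0.35],
    [0,0,0,0,0,75,-0.35],
    [0,0,0,0,0,112,-0.35],
    [0,0,0,-15,0,140,-0.35],
    [0,0,0,-50,0,150,-0.35],
    [0,0,0,-90,0,155,-0.35],
    [0,0,0,-125,0,160,-0.35],
    [0,0,0,-150,0,160,-0.35],
    [0,0,0,-160,0,160,-0.35],
    [0,0,0,-160,0,160,-0.35],
    [0,0,0,-160,0,160,-0.35],
  ],
)

```text
t: 17.95
ee_pos: [0.4009, 0.3467, 0.1702]
orientation: [[0.992, -0.123, 0.002], [-0.123, -0.992, 0.001], [0.002, -0.001, -1.0]]
ft_force: [0.5, -0.3, -0.1]
gripper_width: 0.0303
```

```bash
python3 - <<'E'
from h import *
cap('top','t10.png');cap('side','s10.png');cap('wrist','w10.png')
im=cv2.imread('pics/t10.png')[155:285,160:480];cv2.imwrite('pics/t10z.png',cv2.resize(im,None,fx=2.5,fy=2.5))
s=bot.state(); print(s['t'],s['ee_pos'],s['gripper_width'],s['ft_force'])
E
```

```text
18.1 [0.40164102 0.34650472 0.16930827] 0.03062430670978006 [ 0.53138877 -0.29434527  0.4771423 ]
```

View pics/t10z.png

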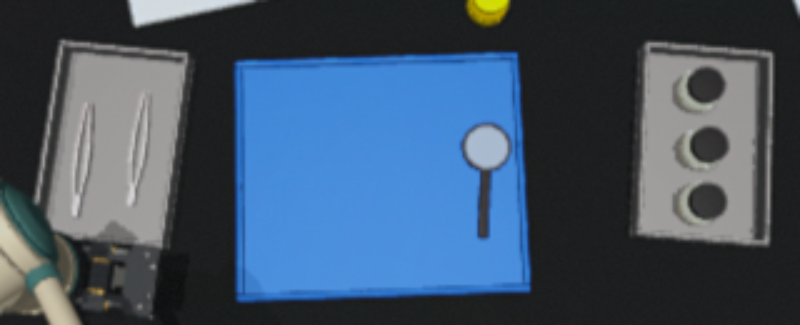

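View pics/s10.png

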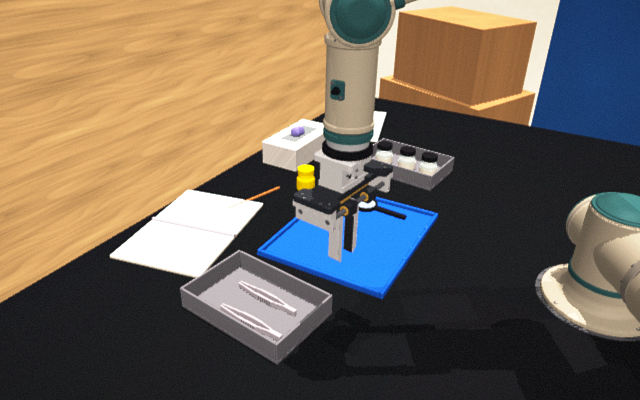

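View pics/w10.png

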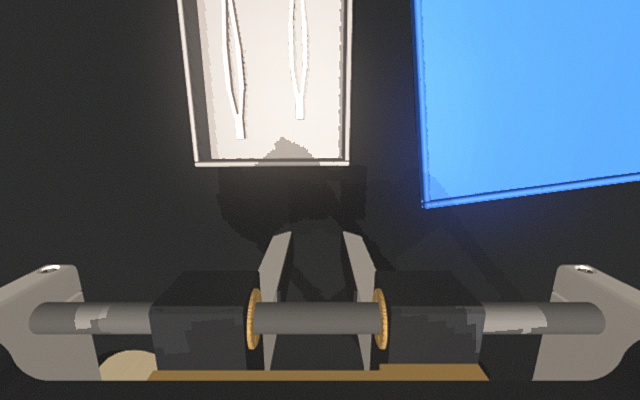

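Both pairs of forceps lie flat in the left bin, three jars stand in the right bin, the lens hasn't moved, and the arm is clear.

```bash
python3 - <<'E'
from h import *
print(bot.job_done())
E
```

```text
the job is handed in; nothing more can be done
None
```

The tray is cleared and the job is handed in at about 18 s of the 64 s allowed; no verdict is reported.

- **Jars:** I stood both jars in the right-hand bin in a row with the one already there. I set each down to light contact before opening the fingers, and all three stand upright in the last pictures. By the gripper's position the two jars are about 75 mm and 5 mm short of the bin's centre, within the limits.
- **Forceps:** they lie flat in the left-hand bin beside the kept pair, about 25 mm from the bin's centre line on the side away from it.
- **Left alone:** the hand lens shows no visible movement, and the yellow look-alike was not touched. The arm ended raised and clear of everything.

One disagreement came up. The top and wrist cameras differed by about 2 to 5 mm on where the first jar stood, measured along x. I aimed between the two readings, and the grasp held at about 49 mm wide, as expected for a 50 mm jar. None of the checks I made failed, but the final state was judged by eye from the pictures and not measured again.

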